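Load the wax-wire spool and crack open the stuck wax pot

ROBOT

A 7-joint arm with a two-finger parallel gripper is mounted at the origin on the work surface. World frame = base frame: x ahead of the robot, y to its left, z up, the work surface at z = 0. Lengths are in mm, angles in degrees, forces in N, time in s.
With the tool pointing down it reaches from about 400 to 850 mm from the base axis. Payload 4.5 kg.
Tool frame: the origin (TCP) lies at the very end of the fingers, on their centre line; the grasp point (between the pads) lies 19 mm behind it; x points along the fingers, y is the direction in which the jaws open and shut, and the axes are right-handed (so a half turn about x gives the same grasp; the last joint's range is limited). The gripper opens to 85 mm and grips with 20 to 120 N. Pads are 22 mm wide; open, the fingers measure 114 mm over their backs; the gripper's body (76 mm by 85 mm) begins 54 mm behind the grasp point. The pads swing forward as they close: fully open they stand 13 mm farther back than shut.
Start: joints at [1.937, 39.483, -11.15, 89.685, 9.013, 51.709, -12.324], TCP at [625.023, 0.026, 231.317] pointing down, gripper open.
Joint ranges: [-172.22, 172.22], [-26.19, 119.32], [-84.43, 86.54], [7.71, 146.69], [-57.33, 237.33], [2.42, 119.75], [-152.13, 152.13]. Speed limits (degrees/s): [147.25, 147.25, 180, 180, 180, 180, 180].

INTERFACE

Orientations are given as [roll, pitch, yaw] about the fixed x, y, z axes, in that order (R = Rz(yaw) Ry(pitch) Rx(roll)).
In Python, from cell import telemetry, vision, ticket, boxes_of, landmark_of gives the robot as it stands.
- The arm moves only by the tool jog_arm, never from a script. Its arguments are lists of equal length, an entry for each row: "linear": the shift along the tool's x, y, z in mm, a list of three; "twist": the turn about the tool's x in degrees. A call has 1 to 10 rows; each row is the pose to reach, as a shift and turn from the pose commanded when the call began, along the tool's axes at that moment; what a row does not reach only later rows make up. A row lasts 1/10 s, in which the tool goes at most 50 mm and 8.59 degrees, less where a joint would pass 70% of its speed; a pose out of reach is approached as far as the arm can. A call with a gripper value outside its range is refused whole. "claw" is the opening, from 0 (shut) to 1 (fully open), set as the call begins (left out, the last holds). The fingers move at their own pace and stop on an object; the grip force is fixed at half the most. Time passes only in rows, so rows that repeat a pose let the fingers close. It gives the time, the measured TCP pose, the force and the opening at its end, in the units of the state.
- telemetry.state(): the state, without advancing time (a new reading comes with each control period).
- vision.read_camera(name): name is "scene" or "side" or "wrist"; returns (picture, depth): 480x640x3 uint8, blue, green, red; 480x640 float32, mm along the optical axis (not along the pixel's ray), 0 where there is no reading.
- vision.camera_params(name): a dict with "intrinsics" (3x3 intrinsics, pixels), "k1" (the pictures are not rectified: a ray, as slopes to the right and down, at radius r is drawn at 1 + k1 r^2 times it, then the intrinsics apply), "T" (4x4, takes a point from camera to world coordinates). Camera axes: x right, y down, z forward; pixel columns grow to the right and rows downward; lengths in mm; the calibration is good to about 2 mm. A picture is of the moment at which its call begins: read the wrist's pose just before it. camera_params takes no time and is no camera call; for the wrist camera it gives the pose at the moment of the call.
- ticket.finish_job(): hands the job in, once; it reports no verdict.
Trained networks look in the newest picture that a camera, given by its name, has taken for a name from the list of things; names that differ only in an ending like _2 or _b are one class to them, and where a whole thing is asked for, a point or a joint stands for the part that bears it (a point fixed in the world has none). Each returns a list of dicts, best first, with "confidence" (0 to 1); they miss things now and then, are a little off and sometimes report something else, mostly with a low value. They report only what shows in the picture. A call takes as long as a camera call. They do not tell look-alikes from the thing itself.
- boxes_of(camera, query): "xyz" ([x, y, z] in mm, in world coordinates, good to about 4 mm: the middle of the surface that is visible of it).
- landmark_of(camera, query): "xyz" ([x, y, z] in mm, in world coordinates, good to about 4 mm: a listed point, or the origin of a listed thing).
The state is a dict: "t": time; "q": joint angles; "joint_vel": joint speeds; "tau": joint torques, N m; "ee_pos": TCP position; "eef_rot": TCP orientation; "wrist_force": force on the tool from outside, world axes, zero at the start; "ft_torque": the same for the moment, N m; "finger_gap": opening from 0.0 (shut) to 1.0 (fully open).
Only numpy, scipy, OpenCV 4.12 (cv2) and the standard library are available. Lean on these libraries where they do the work, as an engineer would, in place of code of your own. Each camera call takes 0.05 s, during which the arm holds its last target.

TASK

Get the wax pot ready for feeding: first set the spool of wax wire on the feed stand's upright spindle, fully down on its base, and let go of it. Then take the wooden bar handle of the pot's lid, break the lid free of the set wax that glues it shut without letting it fly up (the gap at the front must never exceed about 50 mm), and hold the lid just ajar, a finger's width (about 20 mm) open at the front. Finish while still holding the lid like that; leave the wax ingot, the jar and the pan where they are.

Things in the scene. Friction and masses are not known exactly. Their poses are not given: they have to be found in the camera images.
- spool_center (a point): centre of the spool of wax wire: an upright cylinder 58 mm in diameter and 50 mm high with card flanges flush top and bottom, dark red wax between, and a vertical through bore 18 mm wide; loose, about 150 g, stands on the bench. The point is on its axis, half-way up; its z axis runs along the bore, up.
- stand: feed stand, fixed: a round steel base 100 mm in diameter and 14 mm thick with an upright spindle 12 mm in diameter in its middle; origin at the centre of the base's underside on the bench, z up. The spindle tapers to 5 mm over its last 12 mm. When the spool sits fully down its centre is 39 mm above the origin.
- spindle_tip (a point): top of the spindle on its axis, 72 mm above the bench (58 mm above the base's top)
- pot: wax pot, fixed: a round metal drum on a black foot, 192 mm in diameter and 115 mm high; origin at the centre of its underside on the bench, z up, its x axis points from the front (where the lid opens) to the hinge at the back, y along the hinge
- lid_handle (a point): middle of the lid's bar handle: a dark wooden round bar 16 mm in diameter, running along the pot's y axis, on two 10 mm thick posts 96 mm apart (centre to centre); the lid's top lies 40 mm below the bar's centre. With the lid shut the point is 47 mm in front of the pot's axis and 168 mm above the bench; it is 145 mm in front of the hinge axis and 50 mm above it. The point's axes turn with the lid.
- lid_hinge (a point): middle of the lid's hinge axis, 98 mm behind the pot's axis and 118 mm above the bench; with the lid shut its axes are those of the pot, the hinge runs along its y axis
- pot_lid (a joint): opening angle of the lid in rad, 0 shut, grows as the front of the lid swings up; the front edge is 192 mm from the hinge, so the gap at the front is about 192 mm x the angle (20 mm at 0.105 rad). Shut, set wax holds it: an upward pull of about 18 N on the handle frees it, the resistance is greatest at the start and gone after some 5 mm at the front, then only the lid's weight remains (about 3 N at the handle). The lid falls shut by itself if let go and then sticks again.
- ingot: brown wax ingot 160 x 60 x 50 mm lying on the bench, a bystander; origin at the centre of its underside
- jar: amber glass jar with a cap, 64 mm in diameter and 100 mm high, a bystander; origin at the centre of its underside
- pan: small dark steel pan, 100 mm in diameter and 50 mm high, a bystander; origin at the centre of its underside
Things that resemble listed ones, but are neither listed nor needed, are in the scene too. Leave any green look-alike of the part that bears spool_center alone. There is more than one size of the pot; the one meant has the size given above.

How it is judged:
By the outcome, as a careful person would: the job done as asked, in the order asked, and still so for the second after the job is handed in, while the arm keeps its last pose, push and grip.
It also fails if it takes over 64 s, if anything falls off the work surface, if the arm or the gripper's body presses on something with over 40 N, if the wrist force passes 120 N, or if a joint passes its speed limit or range.

## Working session

There is one attempt and no reset: what is moved stays moved. The work goes in short steps, Python scripts to look and compute and a tool call to move; the robot and the scene stay as the last step left them, time stands still between calls to the robot, and variables do not carry over. Pictures are saved under pics/ and viewed, and the job is handed in when it is done.

Besides the shell and the picture viewer there is one more tool, called as name(argument=value, ...) on one line, values as JSON. jog_arm: Moves the arm, as the interface text tells. Its arguments: {"type":"object","properties":{"linear":{"type":"array"},"twist":{"type":"array"},"claw":{"type":"number"}},"required":["linear","twist"]}

```bash
mkdir -p pics; ls; cat > h.py <<'E'
import numpy as np, cv2
from cell import telemetry, vision, ticket, boxes_of, landmark_of
def shot(n,f):
    p,d=vision.read_camera(n); cv2.imwrite('pics/'+f,p); return p,d
E
python3 - <<'E'
from h import *
s=telemetry.state(); print(s)
shot('scene','s1.png')
for q in ['spool_center','spindle_tip','lid_handle','pot','jar','pan','ingot']:
    print(q,[(np.round(a['xyz']).tolist(),round(a['confidence'],2)) for a in landmark_of('scene',q)])
shot('side','d1.png')
for q in ['spool_center','spindle_tip','lid_handle','pot','lid_hinge']:
    print(q,[(np.round(a['xyz']).tolist(),round(a['confidence'],2)) for a in landmark_of('side',q)])
print(telemetry.state()['t'])
E
```

```text
pics
{'t': 0.0, 'q': array([  1.93607583,  39.53428418, -11.144182  ,  89.74703981,
         9.01178918,  51.7087729 , -12.32395312]), 'joint_vel': array([ 0.04208317, -0.00210033, -0.11221641, -0.10030555,  0.04334617,
       -0.00150379, -0.12261687]), 'tau': array([ 1.13546095e-03, -5.39627159e+01, -1.26661520e+00, -1.58547074e+01,
        9.07521317e-03,  9.41080711e-03,  5.53111545e-05]), 'ee_pos': array([ 6.24331722e+02, -4.82253876e-02,  2.30461685e+02]), 'eef_rot': array([ -86.01742224,   89.89166679, -176.01245231]), 'wrist_force': array([ 0.07962158, -0.07135633, -0.60315555]), 'ft_torque': array([-0.01460004,  0.02878937,  0.04422001]), 'finger_gap': 1.000660027258168}
spool_center [([369.0, -22.0, 24.0], 0.75), ([468.0, 3.0, 26.0], 0.67)]
spindle_tip [([597.0, -214.0, 76.0], 0.68)]
lid_handle [([106.0, 285.0, 240.0], 0.98), ([558.0, 241.0, 169.0], 0.87)]
pot [([598.0, 251.0, -0.0], 0.85), ([180.0, 306.0, 2.0], 0.71)]
jar [([590.0, 496.0, 1.0], 0.66), ([597.0, 250.0, 3.0], 0.17)]
pan [([617.0, -470.0, 0.0], 0.6)]
ingot [([735.0, 11.0, -2.0], 0.57)]
spool_center [([473.0, 5.0, 24.0], 0.84), ([366.0, -23.0, 25.0], 0.64), ([590.0, 493.0, -0.0], 0.62)]
spindle_tip [([606.0, -211.0, 76.0], 0.95)]
lid_handle [([108.0, 288.0, 245.0], 0.63), ([603.0, -210.0, -2.0], 0.32)]
pot [([600.0, 250.0, 2.0], 0.91)]
lid_hinge [([304.0, 353.0, 170.0], 0.71), ([694.0, 273.0, 117.0], 0.7), ([737.0, 14.0, 2.0], 0.37)]
0.7
```

View pics/s1.png

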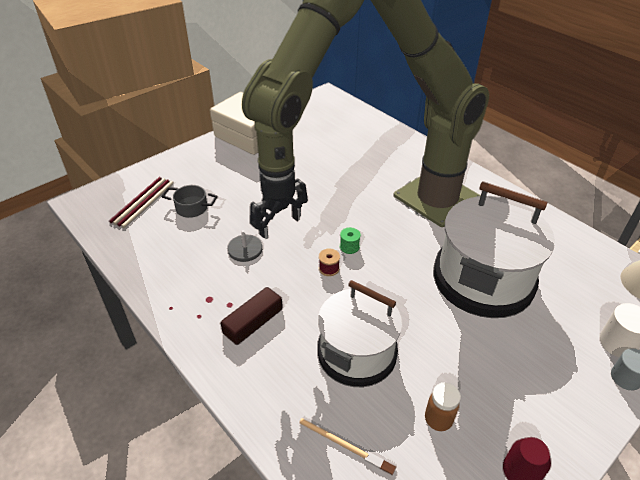

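View pics/d1.png

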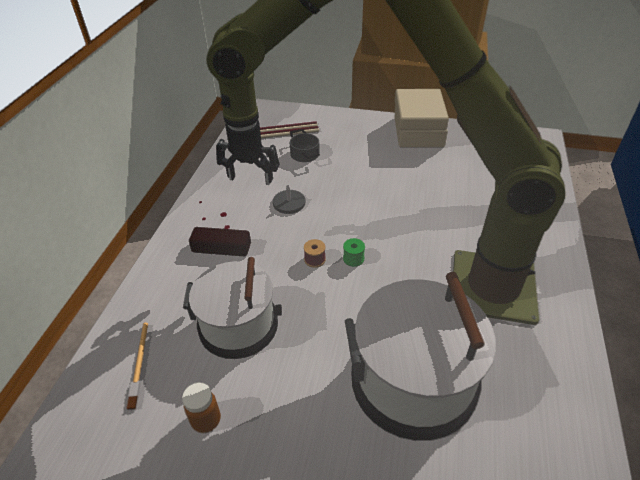

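```bash
cat >> h.py <<'E'
from scipy.spatial.transform import Rotation as Ro
def cloud(n,d,p):
    P=vision.camera_params(n);K=np.array(P['intrinsics'],float);k1=P['k1'];T=np.array(P['T'])
    h,w=d.shape;u,v=np.meshgrid(np.arange(w),np.arange(h))
    dist=np.array([k1,0,0,0,0],float)
    q=cv2.undistortPoints(np.stack([u,v],-1).reshape(-1,1,2).astype(float),K,dist).reshape(h,w,2)
    X=np.dstack([q[...,0]*d,q[...,1]*d,d,np.ones_like(d)])@T.T
    X=X[...,:3].copy();X[d<=0]=np.nan;return X
def circ(x,y):
    A=np.c_[x,y,np.ones(len(x))];b=x*x+y*y
    s=np.linalg.lstsq(A,b,rcond=None)[0];c=s[:2]/2;return c,np.sqrt(s[2]+c@c)
E
python3 - <<'E'
from h import *
s=telemetry.state();R=Ro.from_euler('xyz',s['eef_rot'],degrees=True).as_matrix();print(np.round(R,3))
for n in ['scene','side']:
    p,d=vision.read_camera(n);X=cloud(n,d,p)
    def sel(c,r,z0,z1):
        m=(np.hypot(X[...,0]-c[0],X[...,1]-c[1])<r)&(X[...,2]>z0)&(X[...,2]<z1);return X[m]
    print(n)
    a=sel((470,4),45,44,58);print(' spooltop',len(a),a.mean(0),(a.min(0)+a.max(0))/2,np.ptp(a,axis=0), cv2.minEnclosingCircle(a[:,:2].astype(np.float32)))
    a=sel((368,-22),45,44,58);print(' green',a.mean(0))
    a=sel((600,-212),30,55,85);print(' spindle',len(a),a.mean(0) if len(a) else '',a.max(0) if len(a) else '')
    a=sel((600,-212),80,9,20);print(' base',len(a),a.mean(0),cv2.minEnclosingCircle(a[:,:2].astype(np.float32)))
    a=sel((599,250),140,158,185);print(' bar',len(a),a.mean(0),(a.min(0)+a.max(0))/2,a[:,2].max())
    c=a[:,:2]-a[:,:2].mean(0);w,V=np.linalg.eigh(c.T@c);v=V[:,1];print(v,np.degrees(np.arctan2(v[1],v[0])),np.ptp(c@v), a[:,:2].mean(0)+v*((c@v).max()+(c@v).min())/2)
    a=sel((599,250),140,112,140);print(' lid',len(a),cv2.minEnclosingCircle(a[:,:2].astype(np.float32)),np.median(a[:,2]))
E
```

```text
[[ 0.  1.  0.]
 [-0.  0. -1.]
 [-1.  0.  0.]]
scene
 spooltop 255 [472.17908564   5.32747493  48.60355027] [472.46507238   4.52510503  49.44604238] [58.97628156 58.37724424 10.88086649] ((471.86907958984375, 4.169325351715088), 30.270742416381836)
 green [370.53998299 -20.00573165  48.32632462]
 spindle 18 [ 603.74597258 -206.578167     63.23927352] [ 607.78093159 -201.93190834   74.08629116]
 base 603 [ 605.24185189 -204.21110184   12.78024894] ((603.4921875, -207.86729431152344), 52.065948486328125)
 bar 370 [560.14430939 241.96969325 171.56529582] [558.03300122 239.19958553 168.98214697] 178.2934992558844
[-0.2644018   0.96441261] 105.33141084993665 116.55699868991861 [560.84471786 239.41493471]
 lid 4401 ((610.746826171875, 252.95169067382812), 102.5355224609375) 125.68620028863575
side
 spooltop 278 [468.04271269   5.35188198  50.21376732] [468.16369961   3.49064005  49.99856301] [56.78104741 60.75076834 11.59289327] ((467.6621398925781, 3.3636746406555176), 30.87871551513672)
 green [366.45145234 -19.64984778  50.17157896]
 spindle 20 [ 598.38254064 -206.22996086   64.72124052] [ 603.92434212 -200.85855303   72.61093628]
 base 529 [ 596.88853831 -203.10514897   14.51619002] ((609.5391845703125, -211.77882385253906), 62.10587692260742)
 bar 312 [552.70747151 244.17439653 173.8089659 ] [553.11638321 240.23004218 169.79934401] 179.1434145401397
[-0.2544513   0.96708559] 104.74107483294787 117.76922176187517 [553.76928872 240.1387791 ]
 lid 4201 ((607.7024536132812, 253.54989624023438), 101.36674499511719) 126.90786491192546
```

jog_arm(linear=[[0,-30,0],[0,-65,-1],[20,-100,-2],[45,-130,-3],[70,-150,-4],[90,-155,-4],[90,-155,-4],[90,-155,-4]], twist=[8,16,24,32,40,45,45,45], claw=1)

```text
t: 1.6
ee_pos: [471.0, 4.2, 141.6]
eef_rot: [139.5, 89.9, 4.6]
wrist_force: [-0.1, -0.0, 0.6]
finger_gap: 1.0
```

```bash
python3 - <<'E'
from h import *
s=telemetry.state();print(s['t'],s['ee_pos'],s['wrist_force']);R=Ro.from_euler('xyz',s['eef_rot'],degrees=True).as_matrix();print(np.round(R,3))
p,d=shot('wrist','w1.png');X=cloud('wrist',d,p)
m=(np.hypot(X[...,0]-470,X[...,1]-4)<45)&(X[...,2]>40)&(X[...,2]<58);a=X[m]
print(len(a),a.mean(0),(a.min(0)+a.max(0))/2,np.ptp(a,axis=0),np.median(a[:,2]))
print([(a['xyz'],a['confidence']) for a in landmark_of('wrist','spool_center')])
E
```

```text
1.6 [470.95312502   4.18330875 141.63371984] [-0.05108353 -0.03258608  0.64506981]
[[ 0.001  0.709 -0.705]
 [ 0.    -0.705 -0.709]
 [-1.     0.001 -0.001]]
4607 [471.35218951   3.61489939  51.0468435 ] [470.7588785    2.90408798  46.78914643] [57.61042529 57.8621321  13.26082542] 51.228286862149105
[([468.7, 5.9, 20.8], 0.92), ([372.1, -22.2, 23.5], 0.56)]
```

```bash
ls pics
```

```text
d1.png
s1.png
w1.png
```

View pics/w1.png

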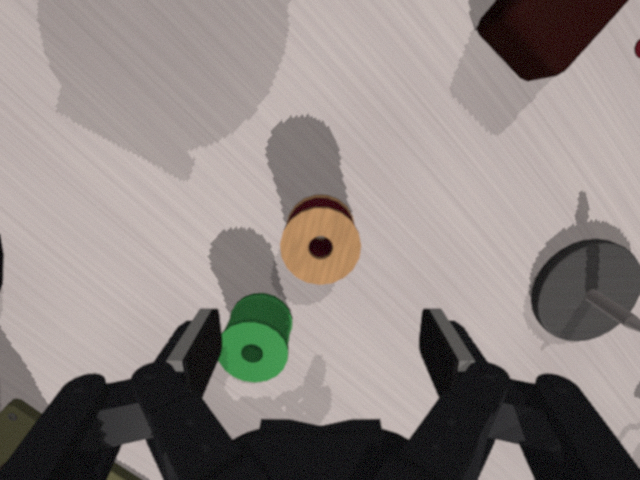

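jog_arm(linear=[[35,0,0],[75,0,0],[110,0,0],[125,0,0],[131,0,0],[131,0,0],[131,0,0]], twist=[0,0,0,0,0,0,0])

```text
t: 2.4
ee_pos: [471.2, 4.0, 11.3]
eef_rot: [141.4, 89.9, 6.4]
wrist_force: [0.5, -0.1, 0.1]
finger_gap: 1.002
```

jog_arm(linear=[[0,0,0],[0,0,0],[0,0,0],[0,0,0],[0,0,0],[0,0,0],[0,0,0],[0,0,0]], twist=[0,0,0,0,0,0,0,0], claw=0)

```text
t: 3.2
ee_pos: [470.8, 4.0, 11.7]
eef_rot: [137.7, 89.9, 2.7]
wrist_force: [0.7, 0.5, 10.4]
finger_gap: 0.673
```

jog_arm(linear=[[-15,0,0],[-45,0,0],[-80,0,0],[-115,0,0],[-140,0,0],[-150,0,0],[-150,0,0]], twist=[0,0,0,0,0,0,0])

```text
t: 3.9
ee_pos: [470.7, 4.1, 161.4]
eef_rot: [139.9, 89.8, 4.9]
wrist_force: [0.1, -1.1, -0.8]
finger_gap: 0.674
```

```bash
python3 - <<'E'
from h import *
s=telemetry.state();print(s['t'],s['ee_pos'],s['wrist_force'],s['finger_gap']);R=Ro.from_euler('xyz',s['eef_rot'],degrees=True).as_matrix();print(np.round(R,3))
p,d=shot('wrist','w2.png');X=cloud('wrist',d,p);np.save('X2.npy',X)
p,d=shot('scene','s2.png');Y=cloud('scene',d,p)
p,d=shot('side','d2.png');Z=cloud('side',d,p)
c=s['ee_pos']
for W in (X,Y,Z):
    b,g,r=0,0,0
    m=(np.hypot(W[...,0]-c[0],W[...,1]-c[1])<32)&(W[...,2]>c[2]+5)&(W[...,2]<c[2]+60);a=W[m]
    print(len(a),a.mean(0),a.max(0),a.min(0))
E
```

```text
3.9 [470.65256971   4.07399396 161.36970135] [ 0.13811682 -1.12906508 -0.8396955 ] 0.6744517652098244
[[ 0.003  0.707 -0.707]
 [ 0.    -0.707 -0.707]
 [-1.     0.002 -0.002]]
22067 [473.22510302   6.92488096 195.62558304] [499.967761    33.41387399 221.36679029] [439.43685116 -26.42493643 166.37105579]
471 [476.15369623   9.46112485 190.45750686] [500.24007484  35.11003863 221.29415241] [439.38708295 -24.9101318  166.37180748]
301 [476.95006136  12.43787189 193.08393716] [499.77713716  33.91504231 220.41068403] [450.49030794 -23.96010106 166.77943825]
```

View pics/w2.png

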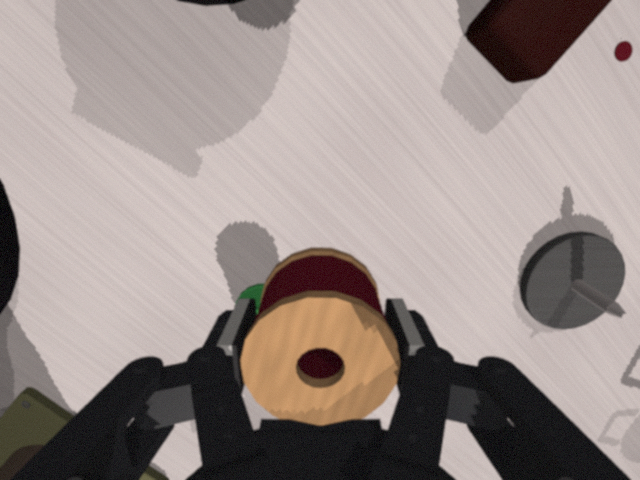

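```bash
python3 - <<'E'
import cv2
a=cv2.imread('pics/s2.png')[90:330,180:400];b=cv2.imread('pics/d2.png')[100:320,200:420]
a=cv2.resize(a,(400,436));b=cv2.resize(b,(400,400));import numpy as np
o=np.zeros((436,800,3),np.uint8);o[:,:400]=a;o[:400,400:]=b;cv2.imwrite('pics/c2.png',o)
E
```

```text
(no output)
```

View pics/c2.png

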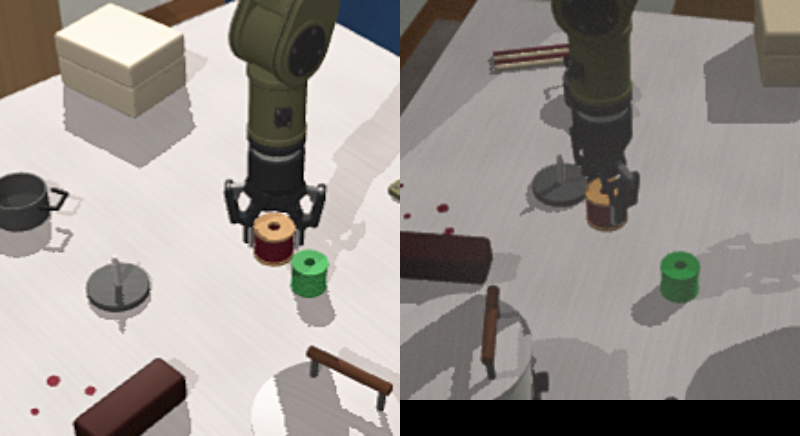

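```bash
python3 - <<'E'
from h import *
X=np.load('X2.npy');p=cv2.imread('pics/w2.png').astype(int)
b,g,r=p[...,0],p[...,1],p[...,2]
tan=(r>150)&(r-b>60)&(g-b>20)&(g<r)&(np.abs(X[...,0]-471)<40)&(np.abs(X[...,1]-4)<40)
a=X[tan];a=a[(a[:,2]>180)]
A=np.c_[a[:,:2]-[471,4],np.ones(len(a))]
for _ in range(5):
    s=np.linalg.lstsq(A,a[:,2],rcond=None)[0];e=np.abs(a[:,2]-A@s);k=e<2;a=a[k];A=A[k]
print('plane',s,len(a)); print(cv2.minEnclosingCircle(a[:,:2].astype(np.float32)),(a.min(0)+a.max(0))/2)
# bore: dark pixels inside; intersect boundary ring via rays to plane
m=np.zeros(tan.shape,np.uint8);m[tan]=255
cs,h=cv2.findContours(m,cv2.RETR_CCOMP,cv2.CHAIN_APPROX_NONE)
P=vision.camera_params('wrist');K=np.array(P['intrinsics'],float);T=np.array(P['T']);dist=np.array([P['k1'],0,0,0,0.])
def onplane(uv):
    q=cv2.undistortPoints(uv.reshape(-1,1,2).astype(float),K,dist).reshape(-1,2)
    d=np.c_[q,np.ones(len(q))]@T[:3,:3].T;o=T[:3,3]
    zt=s[2];t=(zt-o[2])/d[:,2];return o+d*t[:,None]
for i,c in enumerate(cs):
    if len(c)>40:
        w=onplane(c);print(len(c),h[0,i,3],circ(w[:,0],w[:,1]),cv2.boundingRect(c))
print(telemetry.state()['ee_pos'],telemetry.state()['t'])
E
```

```text
plane [-1.50220443e-03  1.96525044e-03  1.99364462e+02] 13458
((468.4952087402344, 3.1838858127593994), 29.225112915039062) [467.0298514    2.97963131 199.34294213]
413 -1 (array([468.01126973,   4.36666004]), np.float64(27.16614370501506)) (241, 297, 156, 128)
130 0 (array([468.53253845,   3.45660779]), np.float64(9.044012461842064)) (295, 347, 51, 42)
[469.1420222    4.03349218 159.17457808] 4.05
```

jog_arm(linear=[[0,15,8],[0,45,23],[0,80,40],[0,115,57],[0,150,75],[0,185,92],[0,215,107],[0,236,117],[0,244,121],[0,244,121]], twist=[0,0,0,0,0,0,0,0,0,0])

```text
t: 5.05
ee_pos: [556.1, -254.8, 158.7]
eef_rot: [-60.4, 89.9, 164.5]
wrist_force: [-0.5, 0.4, -2.4]
finger_gap: 0.67
```

jog_arm(linear=[[0,0,0],[0,0,0]], twist=[0,0])

```text
t: 5.25
ee_pos: [556.7, -251.6, 159.9]
eef_rot: [-102.9, 89.9, 122.3]
wrist_force: [0.5, 0.4, -2.1]
finger_gap: 0.672
```

```bash
cat > m.py <<'E'
from h import *
import sys
f=sys.argv[1]
s=telemetry.state();print(s['t'],s['ee_pos'],s['wrist_force'])
P=vision.camera_params('wrist')
p,d=shot('wrist',f);X=cloud('wrist',d,p);np.savez(f+'.npz',X=X,T=P['T'])
p=p.astype(int);b,g,r=p[...,0],p[...,1],p[...,2]
zt=s['ee_pos'][2]+38.5
tan=(r>150)&(r-b>60)&(g-b>20)&(g<r)&(X[...,2]>zt-12)&(X[...,2]<zt+12)
zt=np.median(X[tan][:,2]);print('ztop',zt)
K=np.array(P['intrinsics'],float);T=np.array(P['T']);dist=np.array([P['k1'],0,0,0,0.])
m=np.zeros(tan.shape,np.uint8);m[tan]=255
cs,h=cv2.findContours(m,cv2.RETR_CCOMP,cv2.CHAIN_APPROX_NONE)
for i,c in enumerate(cs):
    if len(c)>60:
        q=cv2.undistortPoints(c.reshape(-1,1,2).astype(float),K,dist).reshape(-1,2)
        dd=np.c_[q,np.ones(len(q))]@T[:3,:3].T;o=T[:3,3];t=(zt-o[2])/dd[:,2];w=o+dd*t[:,None]
        print('ring',len(c),h[0,i,3],circ(w[:,0],w[:,1]),cv2.boundingRect(c))
c0=(602,-209)
mm=(np.hypot(X[...,0]-c0[0],X[...,1]-c0[1])<25)&(X[...,2]>25)&(X[...,2]<85);a=X[mm]
v,u=np.nonzero(mm);print('spindle px',len(a))
for z in range(25,80,8):
    k=(a[:,2]>=z)&(a[:,2]<z+8)
    if k.any():print(z,k.sum(),a[k].mean(0),u[k].mean(),v[k].mean())
print([(x['xyz'],round(x['confidence'],2)) for x in landmark_of('wrist','spindle_tip')])
print([(x['xyz'],round(x['confidence'],2)) for x in landmark_of('wrist','spool_center')])
E
python3 m.py w3.png; mv w3.png.npz w3.npz 2>/dev/null
```

```text
5.25 [ 556.71989525 -251.61675856  159.87993015] [ 0.47537876  0.35148956 -2.10656324]
ztop 199.15197302978333
ring 415 -1 (array([ 555.05018609, -251.77293539]), np.float64(27.51418472862168)) (241, 297, 156, 128)
ring 128 1 (array([ 555.60581579, -252.66002913]), np.float64(8.958720820915685)) (295, 347, 51, 41)
spindle px 278
25 7 [ 604.33155616 -206.45581103   27.55383708] 322.7142857142857 145.57142857142858
33 12 [ 603.69829027 -206.64262194   37.2263037 ] 322.3333333333333 147.16666666666666
41 6 [ 604.56080992 -206.91200184   45.65803435] 323.5 147.33333333333334
49 11 [ 603.86051329 -206.88827849   51.20942642] 322.8181818181818 148.54545454545453
57 96 [ 601.62963995 -209.70866786   62.37967048] 323.4895833333333 155.09375
65 127 [ 601.29437391 -210.18884025   69.38192321] 323.70866141732284 156.9291338582677
73 19 [ 601.17266089 -210.48602104   73.63918502] 323.94736842105266 158.0
[([603.9, -208.8, 74.1], 0.58)]
[([556.5, -253.1, 169.1], 0.76)]
```

View pics/w3.png

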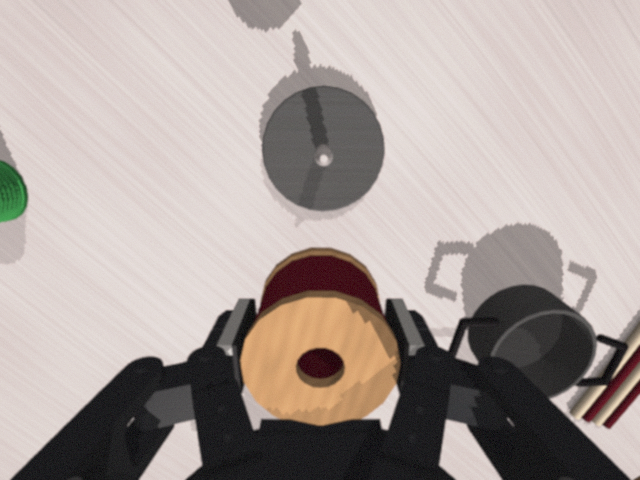

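```bash
python3 - <<'E'
import numpy as np,cv2
from h import circ
X=np.load('w3.npz')['X']
m=(np.hypot(X[...,0]-602,X[...,1]+209)<65)&(X[...,2]>9)&(X[...,2]<20)
a=X[m];print(len(a),np.median(a[:,2]),(a.min(0)+a.max(0))/2,cv2.minEnclosingCircle(a[:,:2].astype(np.float32)),a.mean(0))
E
```

```text
11685 15.105778852854598 [ 601.03264029 -210.42230576   15.65559518] ((600.6773681640625, -210.44479370117188), 50.05712890625) [ 602.28108096 -208.73695558   15.07947115]
```

jog_arm(linear=[[0,0,-10],[0,1,-30],[10,2,-50],[25,2.3,-60],[45,2.3,-62],[57,2.3,-62],[60,2.3,-62],[60,2.3,-62],[60,2.3,-62]], twist=[0,0,0,0,0,0,0,0,0])

```text
t: 6.3
ee_pos: [602.7, -212.5, 100.8]
eef_rot: [101.9, 89.9, -33.1]
wrist_force: [-0.2, -0.2, -0.3]
finger_gap: 0.676
```

```bash
python3 - <<'E'
from h import *
s=telemetry.state();print(s['t'],s['ee_pos'],s['wrist_force'])
p,d=shot('scene','s4.png');Y=cloud('scene',d,p)
q,d=shot('side','d4.png');Z=cloud('side',d,q)
for n,W in (('sc',Y),('sd',Z)):
    for z0,z1,rr in ((25,70,20),(90,136,33)):
        m=(np.hypot(W[...,0]-602,W[...,1]+210)<rr)&(W[...,2]>z0)&(W[...,2]<z1);a=W[m];v,u=np.nonzero(m)
        print(n,z0,len(a),a.mean(0),u.mean(),v.mean(),u.min(),u.max(),v.min(),v.max())
def crop(p,x,y):return cv2.resize(p[y-60:y+60,x-60:x+60],(400,400),interpolation=cv2.INTER_CUBIC)
cv2.imwrite('pics/c4.png',np.hstack([crop(p,245,225),crop(q,289,180)]))
E
```

```text
6.3 [ 602.71582637 -212.479543    100.80213056] [-0.15178859 -0.21163444 -0.26371605]
sc 25 46 [ 604.24822771 -205.4981411    47.15425324] 243.0 237.91304347826087 241 245 233 244
sc 90 342 [ 611.59400654 -199.2024722   115.53919196] 239.79239766081872 222.00292397660817 228 252 206 232
sd 25 49 [ 598.29512368 -206.0356382    48.83652476] 287.7959183673469 191.3469387755102 286 290 185 197
sd 90 170 [ 600.29306167 -191.69234632  110.3831467 ] 284.4470588235294 177.75294117647059 277 296 165 184
```

View pics/c4.png

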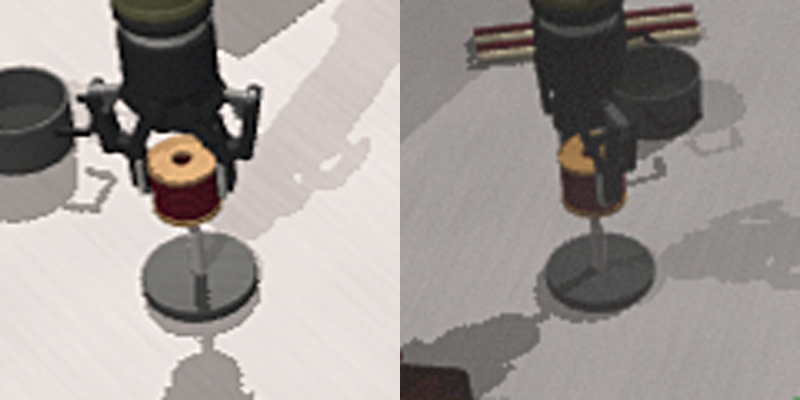

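```bash
cat > ov.py <<'E'
from h import *
def proj(n,P3):
    P=vision.camera_params(n);K=np.array(P['intrinsics'],float);T=np.linalg.inv(np.array(P['T']))
    return cv2.projectPoints(np.array(P3,float),cv2.Rodrigues(T[:3,:3])[0],T[:3,3],K,np.array([P['k1'],0,0,0,0.]))[0].reshape(-1,2)
if __name__=='__main__':
    out=[]
    for n,f,x,y in (('scene','s4.png',245,225),('side','d4.png',289,180)):
        p=cv2.imread('pics/'+f);S=8
        w=37
        im=cv2.resize(p[y-w-10:y+w+10,x-w:x+w],None,fx=400/74,fy=400/74,interpolation=cv2.INTER_CUBIC)
        sc=400/74;off=np.array([x-w,y-w-10])
        c=(601,-210.4);t=np.linspace(0,2*np.pi,60)
        def dr(pts,col):
            q=((proj(n,pts)-off+.5)*sc*8).astype(np.int32);cv2.polylines(im,[q.reshape(-1,1,2)],False,col,1,cv2.LINE_AA,3)
        dr([(c[0],c[1],z) for z in (14,72,140)],(0,255,0))
        for z,r,col in ((14,50,(255,255,0)),(89,29,(255,0,0)),(139,29,(0,0,255)),(139,9,(0,255,255))):
            dr(np.c_[c[0]+r*np.cos(t),c[1]+r*np.sin(t),0*t+z],col)
        out.append(im)
    cv2.imwrite('pics/o4.png',np.hstack(out))
E
python3 ov.py
```

```text
(no output)
```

View pics/o4.png

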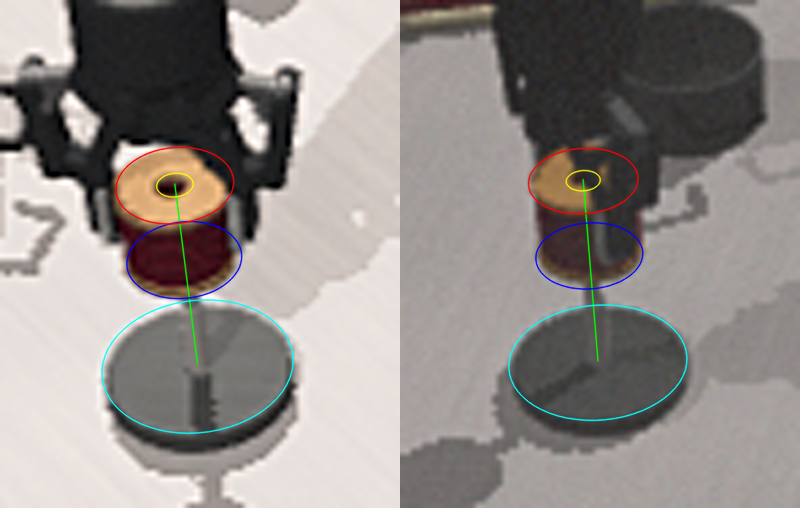

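```bash
python3 - <<'E'
from ov import *
c=(601,-210.4)
from scipy.optimize import least_squares
for n,f,b in (('scene','s4.png',(225,265,205,270)),('side','d4.png',(270,310,165,215))):
    p=cv2.imread('pics/'+f).astype(int);B,G,R=p[...,0],p[...,1],p[...,2]
    u0,u1,v0,v1=b
    # subpixel edges row by row: spool (wax red + tan) extents
    red=((R-G)>25)|(((R-B)>50))
    for v in range(v0,v1):
        u=np.nonzero(red[v,u0:u1])[0]
        g=p[v,u0:u1].sum(1)//3
        if len(u)>3: print(n,v,u.min()+u0,u.max()+u0,(u.min()+u.max())/2+u0, end=' | ')
    print()
    pr=lambda z,r=0:np.round(proj(n,[(c[0],c[1],z)]),1).tolist()
    print({z:pr(z) for z in (14,47,72,89,114,139)})
    print('spindle rows')
    for v in range(v0+20,v1):
        print(v,p[v,u0:u1,1].tolist()) if n=='scene' and 228<v<246 else None
E
```

```text
scene 205 238 242 240.0 | scene 206 235 243 239.0 | scene 207 233 244 238.5 | scene 208 231 245 238.0 | scene 209 230 246 238.0 | scene 210 229 247 238.0 | scene 211 229 248 238.5 | scene 212 229 249 239.0 | scene 213 229 249 239.0 | scene 214 229 249 239.0 | scene 215 229 248 238.5 | scene 216 230 248 239.0 | scene 217 230 248 239.0 | scene 218 230 249 239.5 | scene 219 230 249 239.5 | scene 220 230 249 239.5 | scene 221 231 249 240.0 | scene 222 231 249 240.0 | scene 223 231 249 240.0 | scene 224 231 249 240.0 | scene 225 231 250 240.5 | scene 226 232 249 240.5 | scene 227 232 250 241.0 | scene 228 232 249 240.5 | scene 229 233 248 240.5 | scene 230 233 247 240.0 | scene 231 235 245 240.0 | scene 232 237 243 240.0 | 
{14: [[244.0, 244.9]], 47: [[242.9, 236.5]], 72: [[242.1, 230.0]], 89: [[241.5, 225.4]], 114: [[240.7, 218.6]], 139: [[239.8, 211.7]]}
spindle rows
229 [224, 222, 222, 223, 228, 234, 191, 119, 70, 30, 4, 5, 14, 14, 14, 14, 16, 14, 15, 6, 2, 33, 91, 79, 79, 172, 199, 196, 195, 193, 191, 191, 193, 196, 199, 199, 197, 194, 195, 197]
230 [225, 224, 222, 223, 224, 229, 237,
[... 2815 characters left out ...]
 114, 118, 119, 118, 119, 119, 117, 119, 119, 118, 121, 120, 121, 124, 120, 105, 96, 102, 115, 123, 121, 122, 121, 122, 121, 119, 118, 119, 118, 118, 119, 95, 188, 203, 222]
245 [224, 233, 187, 119, 111, 118, 118, 117, 116, 117, 116, 118, 120, 117, 120, 117, 117, 121, 123, 121, 106, 96, 112, 120, 121, 121, 122, 120, 119, 122, 120, 119, 120, 117, 118, 118, 86, 145, 193, 226]
side 165 278 283 280.5 | side 166 277 283 280.0 | side 167 276 285 280.5 | side 168 277 286 281.5 | side 169 278 286 282.0 | side 170 279 286 282.5 | side 171 283 286 284.5 | 
{14: [[288.0, 199.3]], 47: [[287.4, 190.8]], 72: [[286.8, 184.2]], 89: [[286.4, 179.7]], 114: [[285.9, 172.8]], 139: [[285.3, 165.8]]}
spindle rows
```

jog_arm(linear=[[5,0,0],[10,0,0],[14,0,0],[18,0,0],[22,0,0],[25,0,0],[28,0,0],[31,0,0],[34,0,0],[34,0,0]], twist=[0,0,0,0,0,0,0,0,0,0])

```text
t: 7.4
ee_pos: [602.2, -211.8, 65.8]
eef_rot: [-65.2, 90.0, 159.8]
wrist_force: [0.0, -0.5, -1.8]
finger_gap: 0.673
```

```bash
python3 - <<'E'
from h import *
for i in range(2):
    s=telemetry.state();print(s['t'],s['ee_pos'],s['wrist_force'],s['ft_torque'])
    if i==0: p,d=shot('wrist','w5.png')
    else: q,d=shot('scene','s5.png')
cv2.imwrite('pics/c5.png',cv2.resize(q[180:270,200:290],(540,540),interpolation=cv2.INTER_CUBIC))
E
```

```text
7.4 [ 602.15083838 -211.75986645   65.83725109] [ 0.03459949 -0.46876678 -1.76678343] [-0.00195846  0.02066965 -0.01336642]
7.45 [ 602.3434183  -211.76070487   66.08736522] [-0.60454893 -0.15073436 -1.93226939] [0.04821842 0.03632784 0.02773119]
```

View pics/w5.png

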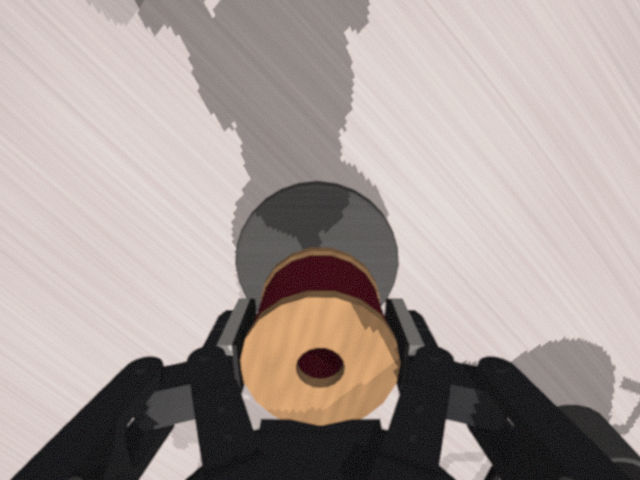

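View pics/c5.png

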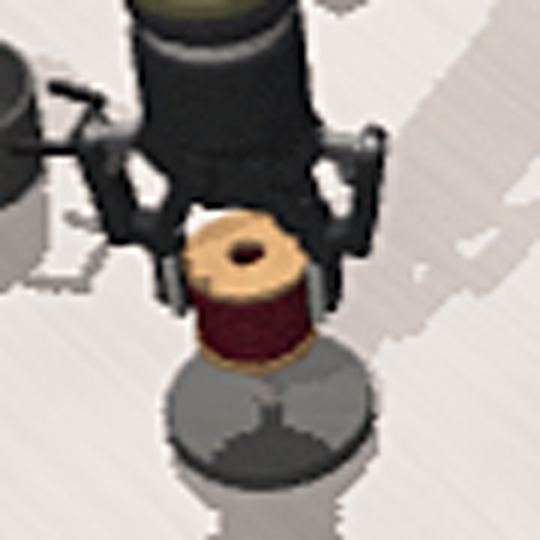

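jog_arm(linear=[[0,-1.8,-1.5],[0,-1.8,-1.5],[6,-1.8,-1.5],[12,-1.8,-1.5],[18,-1.8,-1.5],[24,-1.8,-1.5],[29,-1.8,-1.5],[33,-1.8,-1.5],[37,-1.8,-1.5],[37,-1.8,-1.5]], twist=[0,0,0,0,0,0,0,0,0,0])

```text
t: 8.5
ee_pos: [601.9, -209.4, 28.7]
eef_rot: [-63.7, 89.9, 161.3]
wrist_force: [0.5, -1.0, -1.8]
finger_gap: 0.676
```

jog_arm(linear=[[1,0,0],[2,0,0],[2,0,0]], twist=[0,0,0])

```text
t: 8.8
ee_pos: [602.3, -209.6, 27.4]
eef_rot: [120.2, 90.0, -14.8]
wrist_force: [0.3, 0.7, -1.7]
finger_gap: 0.675
```

Commanded z ≈ 27.3; contact expected around 25.

jog_arm(linear=[[1,0,0],[1.5,0,0],[1.5,0,0]], twist=[0,0,0])

```text
t: 9.1
ee_pos: [602.3, -209.5, 25.9]
eef_rot: [132.4, 90.0, -2.6]
wrist_force: [0.4, 0.5, -1.5]
finger_gap: 0.673
```

jog_arm(linear=[[1,0,0],[1,0,0],[1,0,0]], twist=[0,0,0])

```text
t: 9.4
ee_pos: [602.3, -209.6, 25.8]
eef_rot: [113.8, 90.0, -21.2]
wrist_force: [-2.4, 0.3, 6.1]
finger_gap: 0.671
```

jog_arm(linear=[[0,0,0],[0,0,0],[0,0,0],[0,0,0],[0,0,0],[0,0,0]], twist=[0,0,0,0,0,0], claw=1)

```text
t: 10.0
ee_pos: [602.3, -209.5, 24.7]
eef_rot: [-113.5, 90.0, 111.5]
wrist_force: [-0.5, -0.3, 0.0]
finger_gap: 1.0
```

jog_arm(linear=[[-15,0,0],[-40,0,0],[-70,0,0],[-105,0,0],[-140,0,10],[-175,0,40],[-205,0,60],[-215,0,60],[-215,0,60]], twist=[0,0,0,0,0,0,0,0,0])

```text
t: 10.9
ee_pos: [561.0, -252.3, 242.4]
eef_rot: [121.1, 89.7, -14.0]
wrist_force: [0.2, -0.5, -0.0]
finger_gap: 1.0
```

```bash
python3 - <<'E'
from h import *
s=telemetry.state();print(s['t'],s['ee_pos'],s['wrist_force'],s['finger_gap'])
p,d=shot('wrist','w6.png');X=cloud('wrist',d,p)
q,d=shot('scene','s6.png');Y=cloud('scene',d,q)
for W in (X,Y):
    m=(np.hypot(W[...,0]-601,W[...,1]+210)<32)&(W[...,2]>40)&(W[...,2]<100);a=W[m]
    r=np.hypot(a[:,0]-601,a[:,1]+210)
    print(len(a),a.mean(0),np.median(a[:,2]),np.percentile(a[:,2],[50,90,99]))
R=q[150:300,150:350];cv2.imwrite('pics/c6.png',cv2.resize(R,(800,600),interpolation=cv2.INTER_CUBIC))
E
```

```text
10.9 [ 560.95423469 -252.33155079  242.38408484] [ 0.24956279 -0.50741652 -0.0359488 ] 0.9998531391177212
3153 [ 600.36613965 -208.39378305   62.85501207] 63.00817389713245 [63.0081739  64.06852419 70.3853076 ]
337 [ 606.10318473 -204.36004714   59.07345516] 61.66297188572753 [61.66297189 65.65763647 67.98165425]
```

View pics/w6.png

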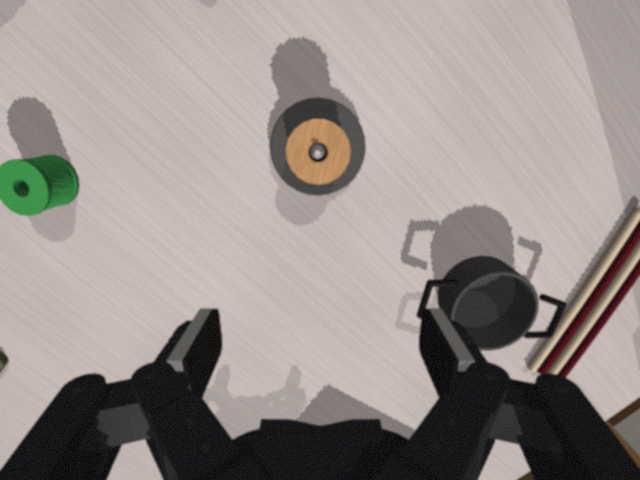

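View pics/c6.png

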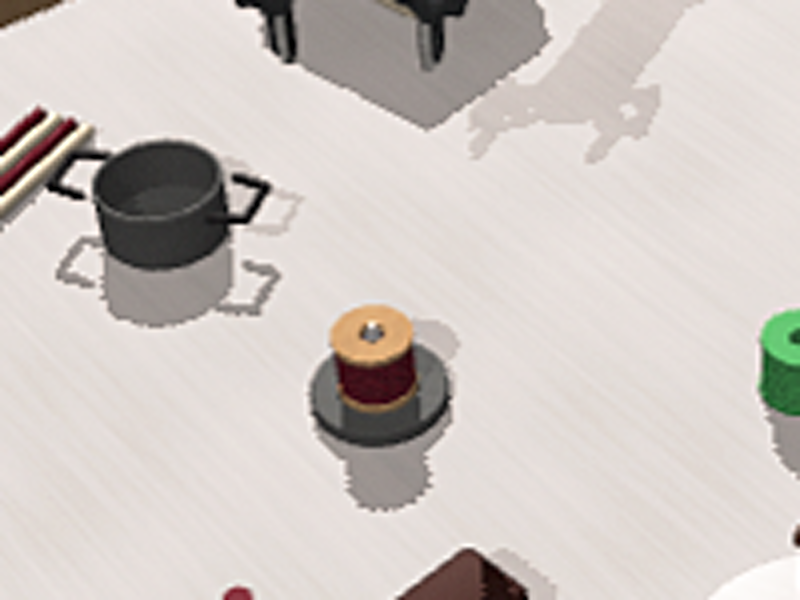

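jog_arm(linear=[[0,-12,-12],[0,-34,-36],[0,-60,-64],[0,-88,-92],[0,-116,-122],[0,-144,-152],[0,-172,-182],[0,-200,-212],[0,-228,-242],[0,-256,-270]], twist=[-5,-11,-18,-25,-32,-39,-46,-52,-57,-60])

```text
t: 12.0
ee_pos: [568.5, 123.3, 238.0]
eef_rot: [-116.6, 89.8, 168.7]
wrist_force: [0.6, 0.0, -0.4]
finger_gap: 1.0
```

```bash
python3 - <<'E'
from h import *
s=telemetry.state();print(s['t'],s['ee_pos']);R=Ro.from_euler('xyz',s['eef_rot'],degrees=True).as_matrix();print(np.round(R,3));t=np.array([571.5,182,240])
print(R.T@(t-s['ee_pos']))
E
```

```text
12.0 [568.52561897 123.32178885 237.97115234]
[[-0.003  0.964  0.264]
 [ 0.001  0.264 -0.964]
 [-1.    -0.003 -0.002]]
[ -1.9998069   18.3682351  -55.80953629]
```

jog_arm(linear=[[0,6,-20],[0,12,-42],[0,16,-54],[0,18,-59],[0,18,-59],[0,18,-59],[0,18,-59],[0,18,-59]], twist=[0,0,0,0,0,0,0,0])

```text
t: 12.8
ee_pos: [572.0, 180.4, 239.9]
eef_rot: [-3.1, 90.0, -78.2]
wrist_force: [1.1, 0.2, 0.5]
finger_gap: 0.997
```

```bash
python3 - <<'E'
from h import *
s=telemetry.state();print(s['t'],s['ee_pos']);R=Ro.from_euler('xyz',s['eef_rot'],degrees=True).as_matrix();print(np.round(R,3))
p,d=shot('wrist','w7.png');X=cloud('wrist',d,p);np.save('X7.npy',X)
m=(np.hypot(X[...,0]-556,X[...,1]-240)<80)&(X[...,2]>158)&(X[...,2]<190);a=X[m];v,u=np.nonzero(m)
c=a[:,:2]-a[:,:2].mean(0);w,V=np.linalg.eigh(c.T@c);dv=V[:,1];dv*=np.sign(dv[1]);t=c@dv
print(len(a),a.mean(0),np.percentile(a[:,2],[50,95,99]),np.degrees(np.arctan2(dv[1],dv[0])),np.ptp(t),a[:,:2].mean(0)+dv*(t.max()+t.min())/2)
n=np.array([-dv[1],dv[0]]);print('width',np.ptp(c@n),(c@n).min(),(c@n).max())
k=a[:,2]>np.percentile(a[:,2],60);print('top ridge',a[k].mean(0),u.min(),u.max(),v.min(),v.max())
print([(np.round(x['xyz'],1).tolist(),round(x['confidence'],2)) for x in landmark_of('wrist','lid_handle')])
print(telemetry.state()['ee_pos'])
E
```

```text
12.8 [572.04077106 180.39088856 239.85269673]
[[ 0.     0.966  0.257]
 [-0.001  0.257 -0.966]
 [-1.    -0.     0.001]]
5238 [555.31896485 242.13625299 175.00646243] [175.54259706 177.38023856 178.0064648 ] 105.25958498958198 115.67570896530631 [556.48112561 237.87630506]
width 16.296712821714365 -8.209204380138168 8.087508441576198
top ridge [554.86734973 243.78171354 176.7023035 ] 306 334 57 256
[([549.9, 237.6, 170.7], 0.73)]
[571.9611883  180.91707382 239.89494655]
```

View pics/w7.png

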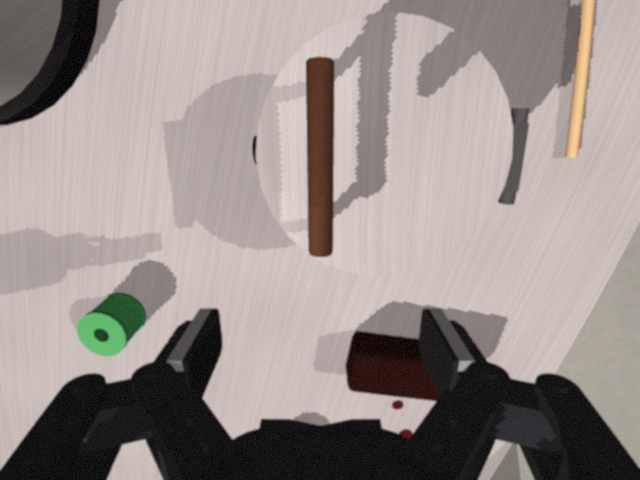

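jog_arm(linear=[[0,0,-20],[0,0,-45],[0,0,-56],[0,0,-58],[0,0,-58],[0,0,-58]], twist=[0,0,0,0,0,0])

```text
t: 13.5
ee_pos: [557.4, 235.9, 239.7]
eef_rot: [-1.9, 89.9, -77.0]
wrist_force: [-0.7, -0.5, 0.1]
finger_gap: 0.997
```

jog_arm(linear=[[20,0,0],[45,0,0],[65,0,0],[80,0,0],[88,0,0],[91,0,0],[91,0,0],[91,0,0]], twist=[0,0,0,0,0,0,0,0])

```text
t: 14.3
ee_pos: [557.5, 237.7, 149.6]
eef_rot: [97.9, 89.9, 22.9]
wrist_force: [0.1, -0.3, 0.3]
finger_gap: 0.998
```

```bash
python3 - <<'E'
from h import *
s=telemetry.state();print(s['t'],s['ee_pos'],s['wrist_force']);
p,d=shot('wrist','w8.png');q,d=shot('scene','s8.png')
cv2.imwrite('pics/c8.png',cv2.resize(q[230:380,270:470],(800,600),interpolation=cv2.INTER_CUBIC))
E
```

```text
14.3 [557.45482948 237.73171114 149.61242228] [ 0.0974311  -0.26345836  0.34336555]
```

View pics/w8.png

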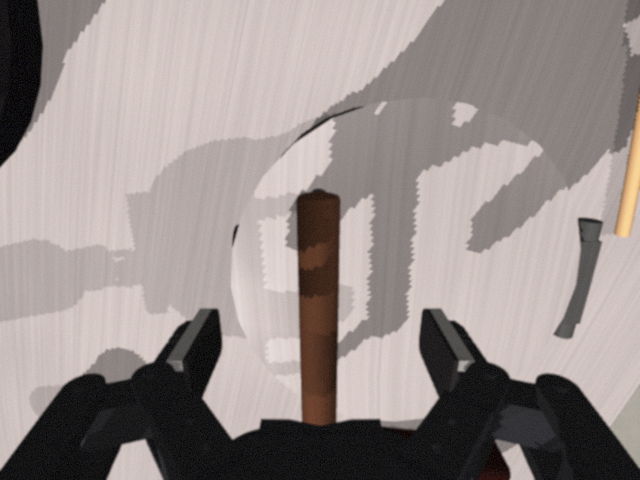

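View pics/c8.png

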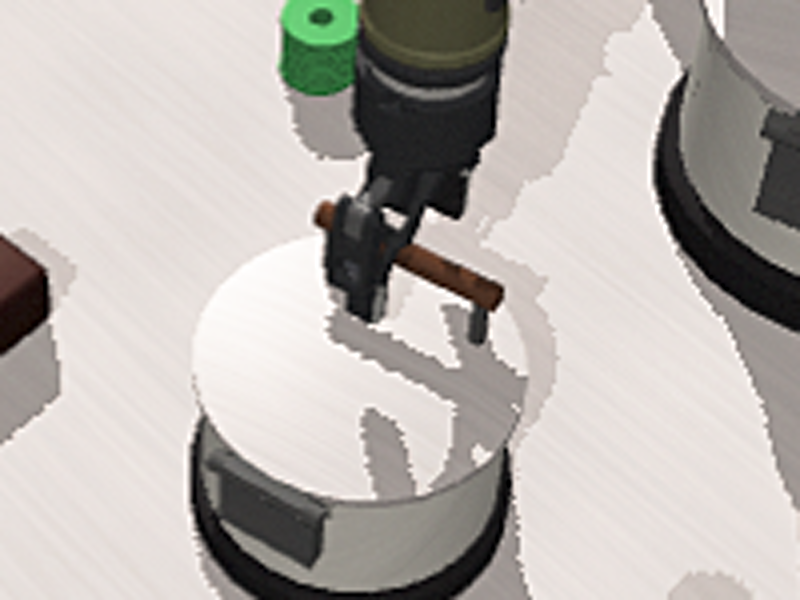

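Bar is at column ~319 between the fingers, roughly centred. Close.

jog_arm(linear=[[0,0,0],[0,0,0],[0,0,0],[0,0,0],[0,0,0],[0,0,0],[0,0,0],[0,0,0],[0,0,0],[0,0,0]], twist=[0,0,0,0,0,0,0,0,0,0], claw=0)

```text
t: 15.4
ee_pos: [556.8, 237.7, 149.0]
eef_rot: [72.6, 90.0, -2.4]
wrist_force: [-1.9, 0.7, 4.5]
finger_gap: 0.167
```

jog_arm(linear=[[-0.5,0.2,0],[-1,0.3,0],[-1.5,0.5,0],[-2,0.7,0],[-2,0.7,0]], twist=[0,0,0,0,0])

```text
t: 15.9
ee_pos: [556.9, 237.7, 149.5]
eef_rot: [-88.5, 89.9, -163.5]
wrist_force: [1.4, 2.5, -13.8]
finger_gap: 0.166
```

jog_arm(linear=[[-0.5,0.2,0],[-1,0.3,0],[-1.5,0.5,0],[-2,0.7,0],[-2,0.7,0]], twist=[0,0,0,0,0])

```text
t: 16.4
ee_pos: [558.4, 238.1, 153.8]
eef_rot: [88.1, 89.9, 13.1]
wrist_force: [0.8, 0.3, -5.6]
finger_gap: 0.163
```

jog_arm(linear=[[-1.5,0.6,0],[-3,1.2,0],[-4.5,1.8,0],[-6,2.4,0],[-7.5,3.1,0],[-9,3.7,0],[-10,4.2,0],[-11,4.6,0],[-11,4.6,0],[-11,4.6,0]], twist=[0,0,0,0,0,0,0,0,0,0])

```text
t: 17.4
ee_pos: [562.2, 239.1, 163.8]
eef_rot: [-79.0, 90.0, -154.0]
wrist_force: [-1.9, 0.6, -4.7]
finger_gap: 0.162
```

```bash
python3 - <<'E'
from h import *
for n in ('side','scene','wrist'):
    s=telemetry.state();print(s['t'],s['ee_pos'],s['wrist_force'],s['finger_gap'])
    p,d=shot(n,n+'9.png');X=cloud(n,d,p)
    e=np.array([.966,.259]);f=np.array([-.259,.966]);c=np.array([599.5,250.5])
    q=X[...,:2]-c;x=q@e;y=q@f
    m=(np.hypot(x,y)<94)&(X[...,2]>112)&(X[...,2]<155)
    a=X[m]
    A=np.c_[x[m],y[m],np.ones(m.sum())];z=a[:,2];k=np.ones(len(z),bool)
    for _ in range(8):
        b=np.linalg.lstsq(A[k],z[k],rcond=None)[0];k=np.abs(z-A@b)<4
    print(n,k.sum(),'slope pot x,y',b,'angle',-np.arctan(b[0]))
    if n!='wrist':print([(np.round(t['xyz'],1).tolist(),round(t['confidence'],2)) for t in landmark_of(n,'lid_handle')][:2])
q=cv2.imread('pics/side9.png')[230:380,140:340];cv2.imwrite('pics/c9.png',cv2.resize(q,(800,600),interpolation=cv2.INTER_CUBIC))
E
```

```text
17.4 [562.24379873 239.12788926 163.75986065] [-1.93077594  0.56343606 -4.71802419] 0.16189591303068634
side 3203 slope pot x,y [-9.90700846e-02 -8.33894266e-03  1.37192424e+02] angle 0.09874785963254316
[([560.6, 237.0, 186.6], 0.83), ([108.8, 284.0, 245.1], 0.77)]
17.5 [562.28830089 239.11334026 163.78477944] [-2.59183491  0.50105367 -5.66914003] 0.1651209024225485
scene 3715 slope pot x,y [-1.03865868e-01 -3.74507795e-03  1.36212355e+02] angle 0.103494761830997
[([560.6, 244.9, 183.0], 0.84), ([108.0, 284.7, 240.9], 0.57)]
17.6 [562.28898823 239.09744629 163.76749813] [-1.39882283  0.08772683 -5.77910575] 0.1628559343891176
wrist 61221 slope pot x,y [-9.59606720e-02 -1.08707986e-02  1.37846936e+02] angle 0.09566773908569587
```

View pics/c9.png

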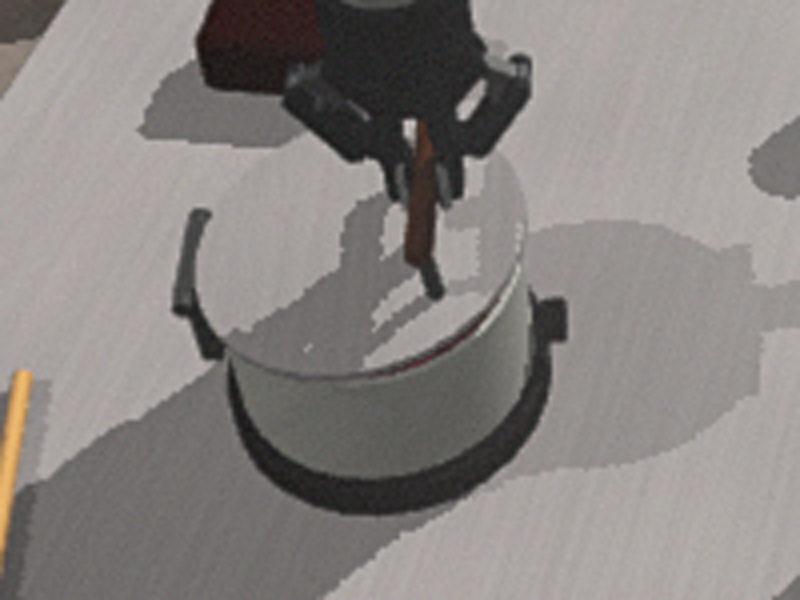

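jog_arm(linear=[[-0.3,0,0],[-0.3,0,0],[-0.3,0,0],[-0.3,0,0],[-0.3,0,0]], twist=[0,0,0,0,0])

```text
t: 18.15
ee_pos: [562.4, 239.1, 164.0]
eef_rot: [-76.6, 90.0, -151.6]
wrist_force: [-1.9, 1.1, -6.6]
finger_gap: 0.164
```

```bash
python3 - <<'E'
from h import *
p,d=shot('scene','s10.png');X=cloud('scene',d,p)
m=(np.hypot(X[...,0]-601,X[...,1]+210)<28)&(X[...,2]>40)&(X[...,2]<100);print(np.percentile(X[m][:,2],[50,90]))
print(ticket.finish_job())
E
```

```text
[61.63228404 65.59940545]
the job is handed in; nothing more can be done
None
```

The spool is on the spindle and released, and the lid is held about 20 mm open. I handed the job in at about 18 s of the 64 s allowed.

- **Spool:** I set the red-wax spool down until it pressed on the base with about 6 N, let go and backed off. Its top then measured about 63 mm above the bench (64 mm is fully down), with the spindle tip showing through the bore. The last scene-camera look gave the same height as before.
- **Lid:** I gripped the bar handle and pulled up in small steps. The wax held to at least 14 N, then let go, and the handle rose only about 4 mm on breaking free.
- **Opening:** The lid's angle came out at 0.099, 0.103 and 0.096 rad from the three cameras, about 18–20 mm at the front. The rise of the gripper pointed to about 20 mm. I raised it 0.3 mm more after that, still gripping with about 6 N of load. All these values agree to within 2 mm.
- **Corrections:** The first alignment over the spindle was about 2.4 mm off because the arm had not fully settled. I corrected it before lowering the spool fully, and nothing touched.
- **Bystanders:** I did not touch the ingot, jar, pan or green spool. I did not measure their positions again at the end.

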